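Bare corn cob into the pedal caddy

TASK

Throw the bare corn cob lying on the plate into the green food-waste caddy: press the caddy's pedal right down until the lid has tipped back past upright and stays open by itself, then let go and drop the cob in. Then take hold of the pedal, lift it and ease it all the way back up over a few seconds, so that the lid comes down gently and shuts without a bang. Work the lid only by its pedal, never by hand, and leave the plate and everything else on the counter where they stand.

Things in the scene. Friction and masses are not known exactly. Their poses are not given: they have to be found in the camera images.
- caddy: sage-green food-waste caddy, aluminium lid, fixed; 200 mm deep (its x), 180 wide (its y), 215 high to the rim, inside 188 x 168 mm, inner floor 75 mm above the counter. Origin: centre of its underside. Front (-x side): the pedal, and a thin look-only wire bail; back (+x side): the lid's hinge, a line along y at x +100 mm, 215 mm up. Turned only about the vertical
- caddy_mouth (a point): centre of the caddy's mouth, at rim height (215 mm above the counter); axes as the caddy's
- pedal (a joint): pedal angle, rad: 0 up (rest), 0.30 fully down. Pivot: a level line along the caddy's y at x -50 mm, 45 mm up, 125 mm from the pad's middle. Linked both ways to the lid (lid = 6.17 x pedal). Pressing takes up to 15 N at the pad. Fully down it stays; 2 to 5 N of lift starts it up; after 8 to 10 mm of rise the lid's weight drives it up (to 10 N), and let go then the lid falls shut hard
- pedal_pad (a point): middle of the upper face of the pedal's pad, a steel plate with black ribbed rubber, 46 mm wide (caddy's y), 44 long, 8 thick, on a 22 mm wide arm, its middle 75 mm out from the caddy's front wall. Upper face 68 mm above the counter when up, 30 mm when down, tilted 0.15 rad front-up, then front-down. Beside and under it is free: it can be pinched from above across its width
- lid (a joint): lid angle in rad: 0 shut, 1.57 upright, 1.85 leaning back against its stop (fully open, stays there by its own weight past about 1.45)
- lid_front (a point): middle of the front edge of the lid's top, 200 mm from its hinge; the lid is an aluminium plate 206 x 184 mm, 15 mm thick, about 0.2 kg
- cob: bare eaten corn cob, tan, rigid, 115 mm long, 27 mm thick, six-sided so it does not roll easily, about 45 g. Origin: its middle, on its axis; x runs along its length. It lies flat in the plate, its axis about 19 mm above the counter
- plate: round white side plate, 190 mm across, rim 18 mm high, flat middle 132 mm across and 6 mm thick; loose, 0.38 kg. Origin: centre of its underside
- steamer: aluminium steamer set, pot with perforated basket stacked on it, 230 mm across, 270 mm over the black side handles, 167 mm high; loose. Origin: centre of its underside. Bystander
- ear: whole yellow ear of corn, 150 mm long, 45 mm thick, lying in the steamer basket. Origin: its middle. Bystander: not to be thrown away
- sugar_bowl: white ceramic sugar bowl with lid, 100 mm across, 127 mm over its ears, 105 mm high; loose. Origin: centre of its underside. Bystander
- silicone_lid: hard teal silicone pan lid, 184 mm across, 34 mm high with its knob; loose. Origin: centre of its underside. Bystander
- tongs: spring-loaded steel tongs lying flat, 245 mm long, 75 mm wide at the open end, 26 mm high; loose. Origin near the middle; x along their length. Bystander
- scraper: short olive-wood scraper, 180 mm long, 58 mm wide, 13 mm high; loose. Origin near the middle; x along its length. Bystander

How it is judged:
By the outcome, as a careful person would: the job done as asked, in the order asked, and still so for the second after the job is handed in, with the robot touching nothing.
It also fails if it takes over 72 s, if anything falls off the work surface, if the arm or the gripper's body presses on something with over 40 N, if the wrist force passes 120 N, or if a joint passes its speed limit or range.

ROBOT

A 6-joint arm with a two-finger parallel gripper is mounted at the origin on the work surface. World frame = base frame: x ahead of the robot, y to its left, z up, the work surface at z = 0. Lengths are in m, angles in rad, forces in N, time in s.
With the tool pointing down it reaches from about 0.35 to 0.95 m from the base axis. Payload 17.4 kg.
Tool frame: the origin (TCP) lies midway between the tips of the shut fingers; the grasp point (between the pads) lies 19 mm behind it; z points along the fingers, y is the direction in which the jaws open and shut (so a half turn about z gives the same grasp; the last joint's range is limited). The gripper opens to 93 mm and grips with 3 to 60 N. Pads are 15 mm wide; open, the fingers measure 128 mm over their backs; the gripper's body (75 mm by 188 mm) begins 65 mm behind the grasp point.
Start: joints at [-0.038, 0.116, 1.442, -0, 1.584, -0.038], TCP at [0.675, -0, 0.219] pointing down, gripper open.
Joint ranges: [-2.83, 2.83], [-0.83, 2.19], [0.07, 2.5], [-1.14, 4.28], [0.01, 3], [-2.97, 2.97]. Speed limits (rad/s): [1.89, 1.89, 2.22, 3.14, 3.14, 3.14].

INTERFACE

Orientations are given as a 3x3 rotation matrix whose columns are the frame's x, y, z axes.
In Python, from bench import sense, grab_frame, close_job gives the robot as it stands. The module is installed in compiled form; this text tells all that it offers.
- The arm moves only by the tool carry_out, never from a script. Its argument "steps" is text: rows parted by semicolons, each of 5 numbers parted by spaces: the shift along the tool's x, y, z in m, then the turn about the tool's z in rad, then the closure, from -1 (fully open) to 1 (shut). A call has 1 to 20 rows; each row shifts and turns the commanded pose from where the row before left it, along the tool's axes as they then stand; what a row does not reach is not made up. A row lasts 1/8 s, in which the tool goes at most 62.5 mm and 10.7 degrees, less where a joint would pass 70% of its speed; a pose out of reach is approached as far as the arm can. A call with a gripper value outside its range is refused whole. The fingers move at their own pace and stop on an object; "squeeze" is the grip in N (left out, the last holds). Time passes only in rows, so rows that do not move let the fingers close. It gives the time, the measured TCP pose, the force and the opening at its end, in the units of the state.
- sense(): the state, without advancing time (a new reading comes with each control period).
- grab_frame(name): name is "scene" or "side" or "wrist"; returns a dict with "color" (420x560x3 uint8, blue, green, red), "depth" (420x560 float32, m along the optical axis (not along the pixel's ray), 0 where there is no reading), "intrinsics" (3x3 intrinsics, pixels), "world_to_cam" (4x4, takes a point from world to camera coordinates). Camera axes: x right, y up, looking along -z (the intrinsics and any distortion apply to the point x, -y, -z); pixel columns grow to the right and rows downward; lengths in m; the calibration is good to about 2 mm. A picture is of the moment at which its call begins.
- close_job(): hands the job in, once; it reports no verdict.
The state is a dict: "time": time; "joint_pos": joint angles; "qvel": joint speeds; "joint_efforts": joint torques, N m; "tool_pos": TCP position; "tcp_rot": TCP orientation; "wrist_force": force on the tool from outside, world axes, zero at the start; "moment": the same for the moment, N m; "gripper_width": opening from 0.0 (shut) to 1.0 (fully open).
Only numpy, scipy, OpenCV 4.12 (cv2) and the standard library are available. Lean on these libraries where they do the work, as an engineer would, in place of code of your own. Each camera call takes 0.05 s, during which the arm holds its last target. There are 200 camera calls.

## Working session

There is one attempt and no reset: what is moved stays moved. The work goes in short steps, Python scripts to look and compute and a tool call to move; the robot and the scene stay as the last step left them, time stands still between calls to the robot, and variables do not carry over. Pictures are saved under pics/ and viewed, about 8 in all and at most 12, crops included, and the job is handed in when it is done.

Besides the shell and the picture viewer there is one more tool, called after ">>>" as name(argument=value, ...), one argument or row to a line, values as JSON. carry_out: Moves the arm, as the interface text tells. Its arguments: {"type":"object","properties":{"steps":{"type":"string"},"squeeze":{"type":"number"}},"required":["steps"]}

```bash
mkdir -p pics
cat > h.py <<'E'
import numpy as np, cv2
from bench import sense, grab_frame, close_job
def grab(n,tag):
    f=grab_frame(n); np.savez(f'{tag}.npz',**f); cv2.imwrite(f'pics/{tag}.png',f['color']); return f
def cloud(f):
    d=f['depth'];K=f['intrinsics'];v,u=np.mgrid[:d.shape[0],:d.shape[1]]
    p=np.stack([(u-K[0,2])/K[0,0]*d,-(v-K[1,2])/K[1,1]*d,-d],-1)
    M=np.linalg.inv(f['world_to_cam']);P=p@M[:3,:3].T+M[:3,3];P[d==0]=np.nan;return P
E
python3 - <<'E'
from h import *
for n in ('scene','side'):
    f=grab(n,n+'0'); print(f['intrinsics'],f['world_to_cam'].round(3))
s=sense();print(s['time'],s['tcp_rot'].__repr__())
cv2.imwrite('pics/both0.png',cv2.resize(np.hstack([cv2.imread('pics/scene0.png'),cv2.imread('pics/side0.png')]),(800,300)))
E
```

```text
[[501.43243462   0.         275.65933609]
 [  0.         501.43243462 206.58252977]
 [  0.           0.           1.        ]] [[ 0.996 -0.091  0.006 -0.547]
 [ 0.064  0.739  0.671 -0.139]
 [-0.066 -0.668  0.742 -1.648]
 [ 0.     0.     0.     1.   ]]
[[486.64625456   0.         284.86728653]
 [  0.         486.64625456 207.00775432]
 [  0.           0.           1.        ]] [[-0.449 -0.893 -0.011  0.284]
 [ 0.513 -0.268  0.815 -0.398]
 [-0.731  0.361  0.579 -1.238]
 [ 0.     0.     0.     1.   ]]
0.1 array([[ 1.54458094e-05,  9.99999487e-01, -1.01271903e-03],
       [ 1.00000000e+00, -1.54224965e-05,  2.30278718e-05],
       [ 2.30122413e-05, -1.01271938e-03, -9.99999487e-01]])
```

View pics/scene0.png

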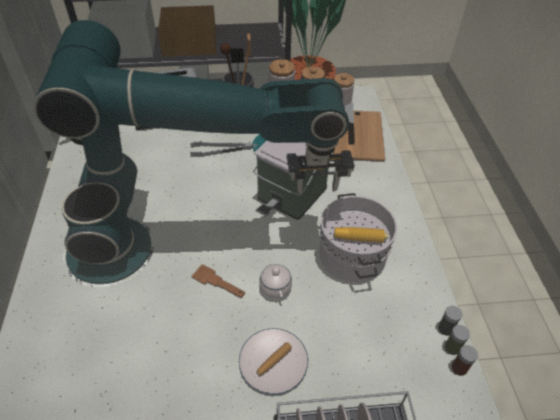

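View pics/side0.png

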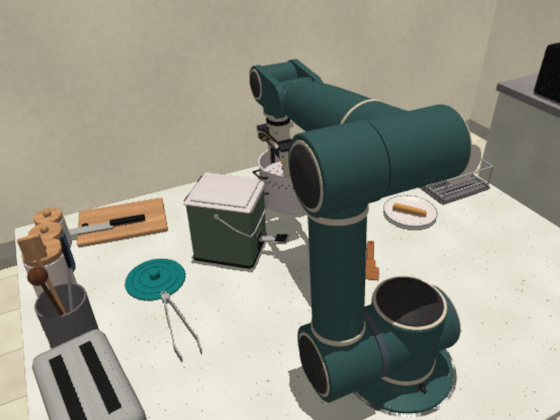

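Scene picture: caddy at about (290,175) with its pedal at (268,207), plate and cob at (274,358), and steamer at (357,235). The side picture shows the lid at (228,192), the pad at (280,238) and the cob at (410,210). Now I'll turn these into world positions.

Run:
```python
from h import *
S=dict(np.load('side0.npz'));C=dict(np.load('scene0.npz'))
P=cloud(S);Q=cloud(C)
def rect(m,X,n):
    p=X[m]; r=cv2.minAreaRect(p[:,:2].astype(np.float32)*1000); print(n,m.sum(),np.median(p,0).round(3),[np.round(a,1) for a in r],np.round(cv2.boxPoints(r)).tolist())
v,u=np.mgrid[:420,:560]
def win(a,b,c,d): return (u>a)&(u<b)&(v>c)&(v<d)
rect(win(180,275,165,225)&(P[...,2]>.222)&(P[...,2]<.245),P,'lid side')
rect(win(262,300,225,250)&(P[...,2]>.045)&(P[...,2]<.085),P,'pedal side')
rect(win(250,290,190,220)&(Q[...,2]>.045)&(Q[...,2]<.085),Q,'pedal scene')
for X,w,I,n in((P,win(380,440,190,230),S,'side'),(Q,win(240,308,328,392),C,'scene')):
    hsv=cv2.cvtColor(I['color'],cv2.COLOR_BGR2HSV)
    rect(w&(hsv[...,1]>120)&(X[...,2]>.012),X,'cob '+n)
    m=w&(X[...,2]>.011)&(X[...,2]<.03); rect(m,X,'plate '+n)
a=cv2.resize(C['color'][180:230,240:320],None,fx=5,fy=5,interpolation=2)
b=cv2.resize(S['color'][205:265,240:320],None,fx=5,fy=5,interpolation=2)
cv2.imwrite('pics/ped.png',np.hstack([a,b[:250]]))
```

```text
lid side 1839 [0.617 0.21  0.229] [array([623.6, 208.5]), array([207.9, 185.6]), np.float64(49.6)] [[485.0, 190.0], [627.0, 69.0], [762.0, 227.0], [620.0, 348.0]]
pedal side 217 [0.518 0.085 0.064] [array([546.5,  91.1]), array([129.6,  66.7]), np.float64(21.9)] [[474.0, 98.0], [499.0, 36.0], [619.0, 84.0], [594.0, 146.0]]
pedal scene 399 [0.541 0.103 0.066] [array([525.8,  98.8]), array([102.7, 131.5]), np.float64(49.6)] [[442.0, 102.0], [543.0, 17.0], [609.0, 95.0], [509.0, 181.0]]
cob side 180 [ 0.498 -0.428  0.026] [array([ 496.5, -429.3]), array([113.1,  33.6]), np.float64(38.1)] [[442.0, -451.0], [462.0, -477.0], [551.0, -408.0], [531.0, -381.0]]
plate side 553 [ 0.51  -0.443  0.016] [array([ 523.4, -459. ]), array([188.5, 261.9]), np.float64(44.4)] [[364.0, -431.0], [548.0, -618.0], [682.0, -487.0], [499.0, -299.0]]
cob scene 197 [ 0.503 -0.441  0.031] [array([ 503.9, -439.9]), array([107.1,  15.7]), np.float64(37.1)] [[456.0, -466.0], [466.0, -478.0], [551.0, -414.0], [542.0, -401.0]]
plate scene 1485 [ 0.502 -0.436  0.016] [array([ 504.1, -435.9]), array([184.6, 182.5]), np.float64(85.6)] [[406.0, -521.0], [588.0, -535.0], [602.0, -351.0], [420.0, -337.0]]
```

View pics/ped.png

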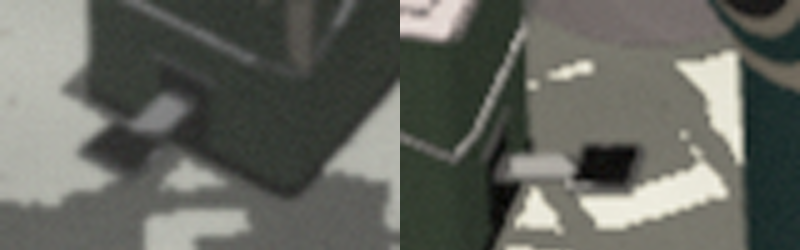

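>>> carry_out(
  steps="0 0 0 0.177 -1; 0 0 0 0.177 -1; 0 0 0 0.177 -1; 0 0 0 0.176 -1; -0.0125 -0.0437 0 0 -1; -0.0125 -0.0437 0 0 -1; -0.0125 -0.0437 0 0 -1; -0.0125 -0.0437 0 0 -1; 0 0 0 0 -1; 0 0 0 0 -1",
)

```text
time: 1.35
tool_pos: [0.5099, 0.0754, 0.2187]
tcp_rot: [[0.649, 0.76, 0.0], [0.76, -0.649, -0.0], [0.0, 0.0, -1.0]]
wrist_force: [0.1, -0.1, 0.1]
gripper_width: 0.997
```

Run:
```python
from h import *
f=grab('wrist','w1'); P=cloud(f)
s=sense();print(s['time'],s['tool_pos'],s['tcp_rot'].round(3))
m=(P[...,2]>.05)&(P[...,2]<.09)
print(m.sum(), np.nanmedian(P[m],0))
# predicted point of pad and tcp ground projection
for p in ([.510,.0755,.068],[.6236-.065,.2085-.076,.215]):
    c=f['world_to_cam'][:3]@np.r_[p,1];q=f['intrinsics']@np.array([c[0],-c[1],-c[2]]);print(q[:2]/q[2])
```

```text
1.4 [0.51013931 0.07525203 0.21850682] [[ 0.65  0.76 -0.  ]
 [ 0.76 -0.65 -0.  ]
 [-0.   -0.   -1.  ]]
8603 [0.68508999 0.00224136 0.06906483]
[277.40997911 195.04044632]
[277.42247679 114.8414356 ]
```

View pics/w1.png

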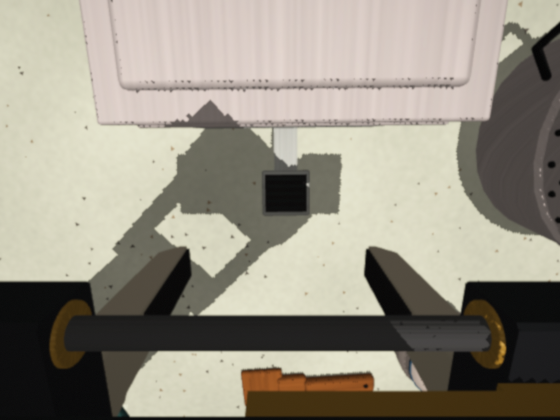

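Wrist picture: the pad's centre is at (286,192), where I predicted (277,195), so it sits 9 mm along tool y and 3 mm along tool x from my estimate. Steps: correct, close the fingers, and press.

>>> carry_out(
  steps="0.003 0.009 0.03 0 1; 0 0 0.035 0 1; 0 0 0.035 0 1; 0 0 0.035 0 1; 0 0 0 0 1; 0 0 0.004 0 1; 0 0 0.004 0 1; 0 0 0.004 0 1; 0 0 0.004 0 1; 0 0 0.004 0 1; 0 0 0.004 0 1; 0 0 0.004 0 1; 0 0 0.004 0 1; 0 0 0.004 0 1; 0 0 0.004 0 1; 0 0 0.004 0 1; 0 0 0.004 0 1; 0 0 0.004 0 1; 0 0 0.002 0 1; 0 0 0 0 1",
  squeeze=30,
)

```text
time: 3.9
tool_pos: [0.5186, 0.0721, 0.0312]
tcp_rot: [[0.649, 0.76, 0.0], [0.76, -0.649, 0.0], [0.0, 0.0, -1.0]]
wrist_force: [-11.7, -1.3, 23.8]
gripper_width: 0.007
```

Run:
```python
from h import *
f=grab('side','s2');g=grab('scene','c2'); s=sense();print(s['time'],s['tool_pos'],s['wrist_force'])
cv2.imwrite('pics/v2.png',np.hstack([cv2.resize(f['color'][100:280,170:350],(400,400)),cv2.resize(g['color'][80:260,220:400],(400,400))]))
```

```text
4.0 [0.51861841 0.07209677 0.03122513] [-10.5884889   -0.54889495  23.48777062]
```

View pics/v2.png

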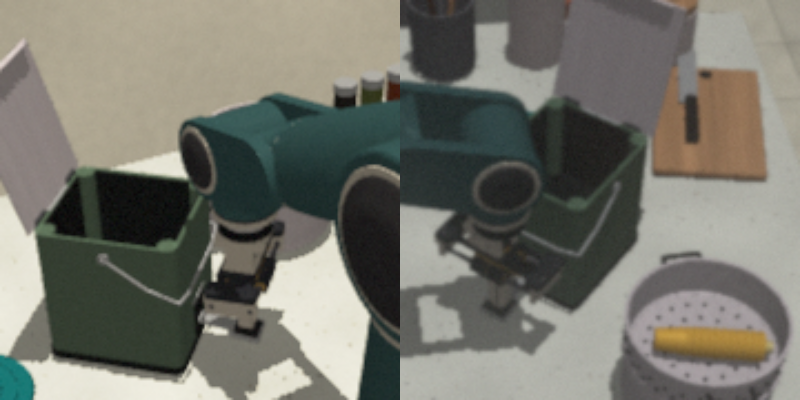

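Side crop: the lid leans back fully open behind the caddy's rim, with the pad bottomed at z≈31 mm. Now I'll let go and go to the cob.

>>> carry_out(
  steps="0 0 -0.03 0 1; 0 0 -0.06 0 1; 0 0 -0.06 0 1; 0 0 -0.06 0 0; -0.04 0.0315 0 0 -0.3; -0.04 0.0315 0 0 -0.3; -0.04 0.0315 0 0 -0.3; -0.04 0.0315 0 0 -0.3; -0.04 0.0315 0 0 -0.3; -0.04 0.0315 0 0 -0.3; -0.04 0.0315 0 0 -0.3; -0.04 0.0315 0 0 -0.3; -0.04 0.0315 0 0 -0.3; -0.038 0.0315 0 0 -0.3; 0 0 0 0.105 -0.3; 0 0 0 0.104 -0.3; 0 0 0 0 -0.3; 0 0 0 0 -0.3",
)

```text
time: 6.25
tool_pos: [0.4995, -0.4351, 0.2394]
tcp_rot: [[0.792, 0.611, -0.0], [0.611, -0.792, 0.0], [-0.0, -0.0, -1.0]]
wrist_force: [0.1, -0.5, -0.7]
gripper_width: 0.643
```

Run:
```python
from h import *
f=grab('wrist','w3')
s=sense();print(s['time'],s['tool_pos'],s['tcp_rot'].round(3))
for p in ([.5,-.436,.03],[*s['tool_pos'][:2],.03],list(s['tool_pos'][:2]+.02*s['tcp_rot'][:2,1])+[.03]):
    c=f['world_to_cam'][:3]@np.r_[p,1];q=f['intrinsics']@np.array([c[0],-c[1],-c[2]]);print(q[:2]/q[2])
P=cloud(f);hsv=cv2.cvtColor(f['color'],cv2.COLOR_BGR2HSV)
m=(hsv[...,1]>110)&(P[...,2]>.02)&(P[...,2]<.045)&(abs(P[...,0]-.5)<.1)&(abs(P[...,1]+.436)<.1)
r=cv2.minAreaRect(P[m][:,:2].astype(np.float32)*1000);print(m.sum(),np.median(P[m],0),r,cv2.boxPoints(r).round())
```

```text
6.3 [ 0.49946987 -0.43508948  0.23957376] [[ 0.792  0.611 -0.   ]
 [ 0.611 -0.792  0.   ]
 [ 0.    -0.    -1.   ]]
[278.28197447 183.18685416]
[277.35944432 183.06801036]
[295.02297854 183.07645279]
2005 [ 0.50979974 -0.43170393  0.03016996] ((503.93963623046875, -436.4097595214844), (120.02812957763672, 24.604116439819336), 39.373023986816406) [[ 450. -465.]
 [ 465. -484.]
 [ 558. -408.]
 [ 543. -389.]]
```

View pics/w3.png

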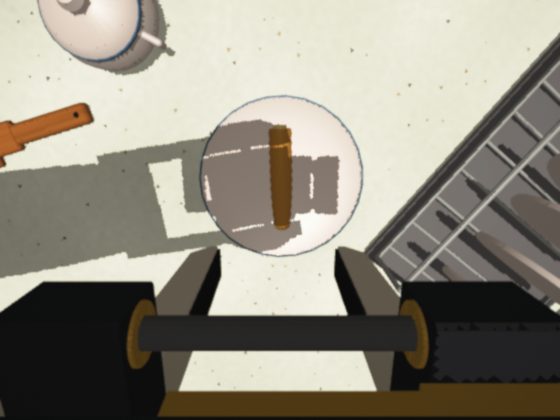

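Wrist picture: cob axis runs (280,125)–(283,228), centre (281,177), against the TCP at (277,183). It needs +6 mm x and +4 mm y. Before going down I'll check the rack's clearance from the gripper body.

Run:
```python
from h import *
s=sense();R=s['tcp_rot'];t=s['tool_pos']
for n in('w3','c2','scene0'):
    P=cloud(dict(np.load(n+'.npz')));L=(P-t)@R
    m=(P[...,2]>.05)&(P[...,2]<.2)&(abs(L[...,0])<.06)&(L[...,1]>.05)&(L[...,1]<.2)
    if m.any(): print(n,m.sum(),P[m][:,2].max(),np.percentile(L[m][:,1],[0,5,50]))
```

```text
w3 706 0.13442099611223457 [0.14582555 0.15065869 0.17725059]
c2 84 0.1108750096988107 [0.14947575 0.15450121 0.17553969]
scene0 87 0.11074194298868356 [0.1488949  0.15353949 0.17553973]
```

>>> carry_out(
  steps="0.006 0.004 0.05 0 -0.3; 0 0 0.05 0 -0.3; 0 0 0.05 0 -0.3; 0 0 0.04 0 -0.3; 0 0 0.02 0 -0.3; 0 0 0.01 0 -0.3; 0 0 0.008 0 -0.3; 0 0 0 0 1; 0 0 0 0 1; 0 0 0 0 1; 0 0 0 0 1; 0 0 0 0 1; 0 0 0 0 1",
  squeeze=15,
)

```text
time: 7.92
tool_pos: [0.5067, -0.4349, 0.0121]
tcp_rot: [[0.793, 0.609, 0.0], [0.609, -0.793, -0.0], [0.0, 0.001, -1.0]]
wrist_force: [0.6, 0.6, 6.0]
gripper_width: 0.316
```

>>> carry_out(
  steps="0 0 -0.01 0 1; 0 0 -0.02 0 1; 0 0 -0.05 0 1; 0 0 -0.06 0 1; 0 0 -0.06 -0.105 1; 0 0 -0.06 -0.104 1; 0 0 -0.03 0 1",
)

```text
time: 8.8
tool_pos: [0.5066, -0.4347, 0.3074]
tcp_rot: [[0.648, 0.761, 0.004], [0.761, -0.648, -0.004], [-0.0, 0.005, -1.0]]
wrist_force: [-0.1, -0.1, -0.7]
gripper_width: 0.319
```

>>> carry_out(
  steps="0.0465 -0.0266 0 0 1; 0.0465 -0.0266 0 0 1; 0.0465 -0.0266 0 0 1; 0.0465 -0.0266 0 0 1; 0.0465 -0.0266 0 0 1; 0.0465 -0.0266 0 0 1; 0.0465 -0.0266 0 0 1; 0.0465 -0.0266 0 0 1; 0.0465 -0.0266 0 0 1; 0.0465 -0.0266 0 0 1; 0.0465 -0.0266 0 0 1; 0.0465 -0.0266 0 0 1; 0 0 0 0 1; 0 0 0 0 1; 0 0 0 0 1",
)

```text
time: 10.68
tool_pos: [0.6263, 0.1957, 0.3024]
tcp_rot: [[0.65, 0.76, 0.001], [0.76, -0.65, 0.0], [0.001, 0.001, -1.0]]
wrist_force: [0.4, 0.0, -0.5]
gripper_width: 0.315
```

Run:
```python
from h import *
f=grab('wrist','w4');g=grab('side','s4')
s=sense();print(s['time'],s['tool_pos'],s['gripper_width'],s['wrist_force'],s['tcp_rot'].round(3))
cv2.imwrite('pics/v4.png',np.hstack([cv2.resize(f['color'],(400,300)),cv2.resize(g['color'],(400,300))]))
```

```text
10.775 [0.62631947 0.19576646 0.30220072] 0.31642583885212444 [ 0.32616181 -0.19483914 -0.90424634] [[ 0.651  0.759  0.001]
 [ 0.759 -0.651  0.   ]
 [ 0.     0.    -1.   ]]
```

View pics/v4.png

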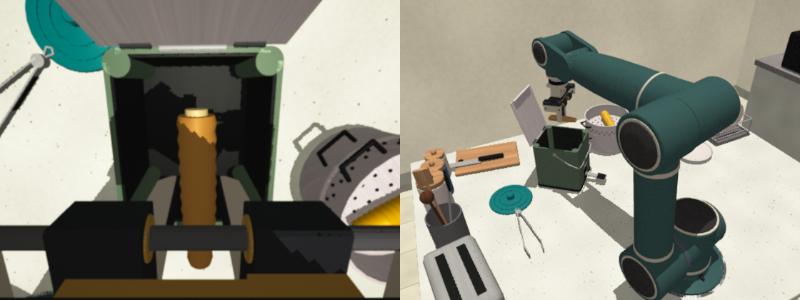

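Held cob at about (197,185) in the left picture, over the mouth (cols 118–275). Lid still open. Lower, drop, and retreat.

>>> carry_out(
  steps="0 0 0.03 0 1; 0 0 0.04 0 1; 0 0 0.03 0 1; 0 0 0.01 0 1; 0 0 0 0 1; 0 0 0 0 0; 0 0 0 0 -0.2; 0 0 0 0 -0.2; 0 0 0 0 -0.2; 0 0 -0.03 0 -0.2; 0 0 -0.06 0 -0.2; 0 0 -0.04 0 -0.2; -0.06 0 0 0 -0.5; -0.06 0 0 0 -0.7; 0 0 0 0 -0.7; 0 0 0 0 -0.7",
)

```text
time: 12.78
tool_pos: [0.5486, 0.1057, 0.322]
tcp_rot: [[0.65, 0.76, 0.001], [0.76, -0.65, 0.0], [0.001, 0.0, -1.0]]
wrist_force: [0.1, 0.4, -0.1]
gripper_width: 0.847
```

Run:
```python
from h import *
f=grab('wrist','w5')
s=sense();print(s['time'],s['tool_pos'],s['gripper_width'],s['wrist_force'])
R=s['tcp_rot'];d=np.array([.5187,.0721])-s['tool_pos'][:2];print(d@R[:2,:2])
cv2.imwrite('pics/v5.png',f['color'])
```

```text
12.825 [0.54882631 0.10604688 0.3215961 ] 0.8501936808208154 [-0.50871707 -0.14980277 -0.72179015]
[-0.04537884 -0.00086327]
```

View pics/v5.png

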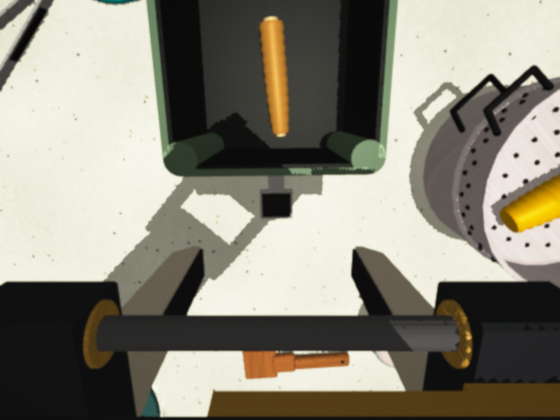

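Cob lies on the caddy's floor at (275,75) and the pad is at (276,204), laterally lined up. Now go down around the pad and pinch it.

>>> carry_out(
  steps="-0.0455 -0.001 0.04 0 -0.7; 0 0 0.06 0 -0.7; 0 0 0.06 0 -0.7; 0 0 0.06 0 -0.7; 0 0 0.05 0 -0.7; 0 0 0.02 0 -0.7; 0 0 0.01 0 -0.7; 0 0 0.007 0 -0.7; 0 0 0.005 0 -0.7; 0 0 0 0 -0.7; 0 0 0 0 0.3; 0 0 0 0 0.3; 0 0 0 0 0.5; 0 0 0 0 1; 0 0 0 0 1; 0 0 0 0 1",
  squeeze=40,
)

```text
time: 14.82
tool_pos: [0.5176, 0.072, 0.0097]
tcp_rot: [[0.65, 0.76, -0.001], [0.76, -0.65, 0.001], [-0.0, -0.001, -1.0]]
wrist_force: [-5.2, 4.0, 3.3]
gripper_width: 0.491
```

Run:
```python
from h import *
f=grab('side','s6');g=grab('wrist','w6')
s=sense();print(s['time'],s['tool_pos'],s['gripper_width'],s['wrist_force'])
cv2.imwrite('pics/v6.png',np.hstack([cv2.resize(f['color'][130:280,170:320],(400,400)),cv2.resize(g['color'],(400,400))]))
```

```text
14.925 [0.51765233 0.07198094 0.00971125] 0.48953550711325355 [-4.35717145  3.02636435  3.99129117]
```

View pics/v6.png

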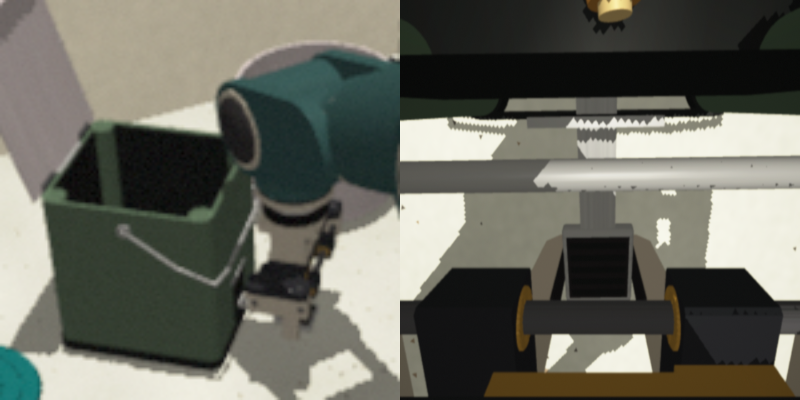

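Opening of 45.5 mm and the pad visible between the fingers: pinched. Lifting slowly.

>>> carry_out(
  steps="0 0 -0.001 0 1; 0 0 -0.001 0 1; -0.0002 0 -0.001 0 1; 0 0 -0.001 0 1; -0.0002 0 -0.001 0 1; 0 0 -0.001 0 1; -0.0002 0 -0.001 0 1; 0 0 -0.001 0 1; -0.0002 0 -0.001 0 1; 0 0 -0.001 0 1; -0.0002 0 -0.001 0 1; 0 0 -0.001 0 1; 0 0 -0.001 0 1; 0 0 -0.001 0 1; 0 0 -0.001 0 1; 0 0 -0.001 0 1; 0 0 0 0 1",
)

```text
time: 17.05
tool_pos: [0.517, 0.0711, 0.0258]
tcp_rot: [[0.649, 0.76, -0.001], [0.76, -0.649, 0.0], [-0.001, -0.001, -1.0]]
wrist_force: [-7.6, 4.7, 2.0]
gripper_width: 0.487
```

Run:
```python
from h import *
f=grab('side','s7');g=grab('wrist','w7')
s=sense();print(s['time'],s['tool_pos'],s['gripper_width'],s['wrist_force'])
cv2.imwrite('pics/v7.png',np.hstack([cv2.resize(f['color'][130:280,170:320],(400,400)),cv2.resize(g['color'],(400,400))]))
```

```text
17.15 [0.51696056 0.07109294 0.02580654] 0.49307672717774087 [-6.4136021   5.52366345  1.95491863]
```

View pics/v7.png

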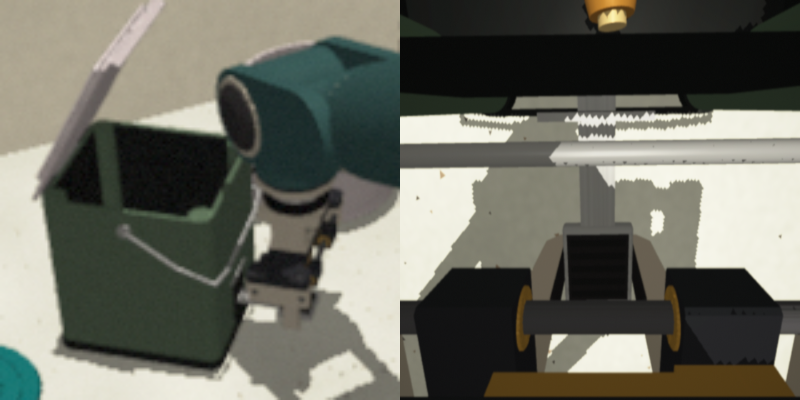

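The lid has come forward to about 60° with the pedal still held. Continuing, slower towards the end.

>>> carry_out(
  steps="0 0 -0.001 0 1; 0 0 -0.001 0 1; 0 0 -0.001 0 1; 0 0 -0.001 0 1; 0 0 -0.001 0 1; 0.0002 0 -0.001 0 1; 0 0 -0.001 0 1; 0.0002 0 -0.001 0 1; 0 0 -0.001 0 1; 0.0002 0 -0.001 0 1; 0 0 -0.0008 0 1; 0.0002 0 -0.0008 0 1; 0 0 -0.0007 0 1; 0.0002 0 -0.0007 0 1; 0 0 -0.0005 0 1; 0 0 -0.0005 0 1; 0.0002 0 -0.0005 0 1; 0 0 -0.0005 0 1; 0 0 -0.0005 0 1; 0 0 -0.0005 0 1",
)

```text
time: 19.65
tool_pos: [0.518, 0.0723, 0.0424]
tcp_rot: [[0.649, 0.76, -0.001], [0.76, -0.649, 0.001], [0.0, -0.001, -1.0]]
wrist_force: [-8.4, 7.9, 8.1]
gripper_width: 0.486
```

>>> carry_out(
  steps="0 0 -0.0005 0 1; 0.0002 0 -0.0005 0 1; 0 0 -0.0005 0 1; 0 0 -0.0005 0 1; 0 0 -0.0005 0 1; 0 0 -0.0005 0 1; 0 0 -0.0005 0 1; 0 0 -0.0005 0 1; 0 0 -0.0005 0 1; 0 0 -0.0005 0 1; 0 0 0 0 1",
)

```text
time: 21.02
tool_pos: [0.5182, 0.0727, 0.0458]
tcp_rot: [[0.649, 0.76, -0.0], [0.76, -0.649, 0.001], [0.001, -0.001, -1.0]]
wrist_force: [3.0, 10.3, -13.8]
gripper_width: 0.485
```

Run:
```python
from h import *
f=grab('side','s8')
s=sense();print(s['time'],s['tool_pos'],s['gripper_width'],s['wrist_force'])
P=cloud(f);v,u=np.mgrid[:420,:560]
m=(u>180)&(u<240)&(v>150)&(v<225)&(P[...,2]>.2)&(P[...,2]<.35)
a=np.c_[P[m][:,:2],np.ones(m.sum())];k=np.linalg.lstsq(a,P[m][:,2],rcond=None)[0]
print(m.sum(),k,'tilt',k[0]*.65+k[1]*.76, 'z front',k@[.632-.13*.5,.205-.152*.5,1])
cv2.imwrite('pics/v8.png',cv2.resize(f['color'][130:280,170:320],(500,500)))
```

```text
21.075 [0.51817952 0.07264361 0.04581979] 0.486416162981357 [  4.15057218  10.18565161 -12.7635363 ]
1916 [ 0.04263823 -0.06101502  0.21297766] tilt -0.018656567502967007 z front 0.22928260230854633
```

View pics/v8.png

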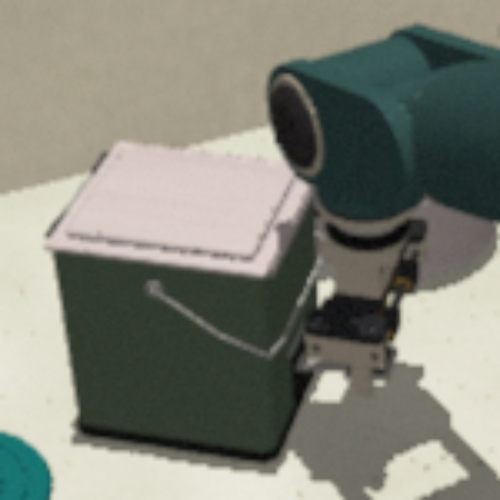

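The picture shows the lid shut flat: lid plane at 0.229 m, the same as at the start. The force has swung to 13 N downward, so the pedal is at its upper stop. I'll ease off slightly, let go and back away.

>>> carry_out(
  steps="0 0 0.0007 0 1; 0 0 0 0 1; 0 0 0 0 0; 0 0 0 0 -0.3; 0 0 0 0 -0.7; 0 0 0 0 -0.7; 0 0 0 0 -0.7; -0.01 0 -0.02 0 -0.7; 0 0 -0.05 0 -0.7; 0 0 -0.06 0 -0.7; 0 0 -0.06 0 -0.7; 0 0 -0.03 0 -0.7; 0 0 0 0 -0.7; 0 0 0 0 -0.7",
)

```text
time: 22.82
tool_pos: [0.5117, 0.0643, 0.2648]
tcp_rot: [[0.65, 0.76, -0.001], [0.76, -0.65, -0.0], [-0.001, -0.001, -1.0]]
wrist_force: [1.0, 0.5, -0.1]
gripper_width: 0.85
```

Run:
```python
from h import *
f=grab('side','s9');g=grab('scene','c9')
s=sense();print(s['time'],s['tool_pos'],s['wrist_force'])
cv2.imwrite('pics/v9.png',np.hstack([cv2.resize(f['color'],(400,400)),cv2.resize(g['color'],(400,400))]))
```

```text
22.925 [0.51152232 0.06427057 0.26448389] [-0.60449643  0.50349819  0.62217054]
```

View pics/v9.png

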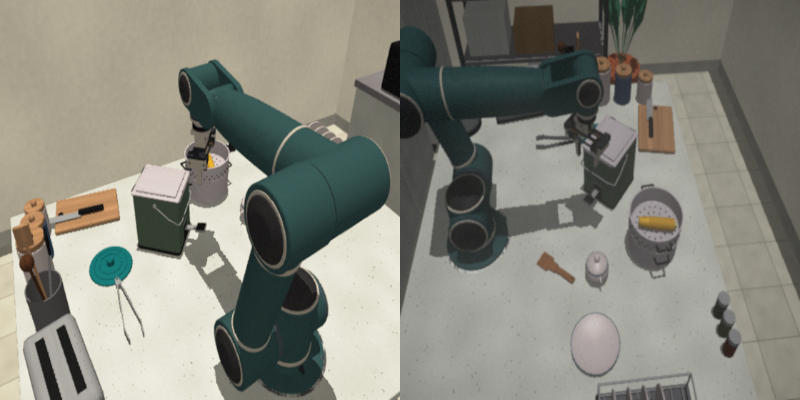

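Lid shut, pedal up, plate empty, and everything else where it stood. Last, a check on the plate's position, then I hand in.

Run:
```python
from h import *
for n in('scene0','c9'):
    P=cloud(dict(np.load(n+'.npz')));m=(P[...,2]>.009)&(P[...,2]<.03)&(np.hypot(P[...,0]-.504,P[...,1]+.436)<.12)
    print(n,np.round(cv2.minEnclosingCircle(P[m][:,:2].astype(np.float32)*1000),1) if 0 else cv2.minEnclosingCircle(P[m][:,:2].astype(np.float32)*1000))
P=cloud(dict(np.load('s9.npz')));v,u=np.mgrid[:420,:560]
m=(u>180)&(u<275)&(v>165)&(v<225)&(P[...,2]>.22)&(P[...,2]<.3);print(np.median(P[m],0),P[m][:,2].max())
print(close_job())
```

```text
scene0 ((501.47869873046875, -438.466064453125), 96.84331512451172)
c9 ((500.6833801269531, -438.1844787597656), 96.46475219726562)
[0.61286085 0.21112014 0.2283738 ] 0.23467167586637205
the job is handed in; nothing more can be done
None
```

The cob is in the caddy, the lid is shut, and the job was handed in at about 23 s of the 72 s allowed.

- **Opening:** I pressed the pedal down with shut fingers until it stopped, at about 24 N. The lid leaned back and stayed open by itself after I let go.
- **Cob:** I picked it off the plate and dropped it through the mouth. The wrist picture showed it on the caddy floor.
- **Closing:** I pinched the pedal pad across its width and raised it over about 6 s, slowing at the end, until the force showed it at its upper stop. I then let go and backed away.

**Last checks:**
- The lid lies flat at 0.228 m, against 0.229 m at the start.
- The pedal looks to be up.
- The plate shifted by less than 1 mm, which is within measuring error.
- The other things look unmoved by eye; I did not measure them.
- Nothing failed. The one disagreement was early: my first estimate of the pad was about 9 mm off, and I corrected it from the wrist camera before pressing.

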